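# Close and secure the lid of the corrosion test chamber

## Robot

A 7-joint arm with a two-finger parallel gripper is mounted at the origin on the work surface. World frame = base frame: x ahead of the robot, y to its left, z up, the work surface at z = 0. Lengths are in m, angles in rad, forces in N, time in s.
With the tool pointing down it reaches from about 0.425 to 0.925 m from the base axis. Payload 6.8 kg.
Tool frame: the origin (TCP) lies midway between the tips of the shut fingers; the grasp point (between the pads) lies 19 mm behind it; z points along the fingers, y is the direction in which the jaws open and shut (so a half turn about z gives the same grasp; the last joint's range is limited). The gripper opens to 85 mm and grips with 20 to 120 N. Pads are 22 mm wide; open, the fingers measure 114 mm over their backs; the gripper's body (76 mm by 85 mm) begins 54 mm behind the grasp point. The pads swing forward as they close: fully open they stand 13 mm farther back than shut.
Start: joints at [1.236, 0.477, 0.022, 1.555, -0.011, 1.109, -0.083], TCP at [0.152, -0.658, 0.231] pointing down, gripper open.
Joint ranges: [-2.96, 2.96], [-0.34, 2.1], [-1.41, 1.46], [0.24, 2.44], [-1.37, 4.51], [0.17, 1.92], [-2.96, 2.96]. Speed limits (rad/s): [2.39, 2.39, 3.14, 3.14, 3.14, 3.14, 3.14].

## Interface

Orientations are given as a unit quaternion [w, x, y, z].
In Python, from station import * gives the robot as it stands. The module is installed in compiled form; this text tells all that it offers.
- The arm moves only by the tool jog_arm, never from a script. Its arguments are lists of equal length, an entry for each row: "dp": the shift along the tool's x, y, z in units of 25 mm (1.0 is 25 mm), a list of three; "angular": the turn, a rotation vector about the tool's x, y, z in units of 5 degrees (1.0 is 5 degrees), a list of three; "claw": the finger opening in mm, from 0 to 85.4. A call has exactly 5 rows; each row is the pose to reach, as a shift and turn from the pose commanded when the call began, along the tool's axes at that moment; what a row does not reach only later rows make up. A row lasts 1/10 s, in which the tool goes at most 50 mm and 8.59 degrees, less where a joint would pass 70% of its speed; a pose out of reach is approached as far as the arm can. A call with a gripper value outside its range is refused whole. The fingers move at their own pace and stop on an object; "grip_force" is the grip in N (left out, the last holds). Time passes only in rows, so rows that repeat a pose let the fingers close, or fill a call up. It gives the time, the measured TCP pose, the force and the opening at its end, in the units of the state.
- get_obs(): the state, without advancing time (a new reading comes with each control period).
- read_camera(name): name is "scene" or "side" or "wrist"; returns a dict with "pixels" (420x560x3 uint8, blue, green, red), "camera_matrix" (3x3 intrinsics, pixels), "rvec" (rotation vector, rad) and "tvec" (3), from world to camera coordinates, as OpenCV has them. Camera axes: x right, y down, z forward; pixel columns grow to the right and rows downward; lengths in m; the calibration is good to about 2 mm. A picture is of the moment at which its call begins. There is no depth.
- hand_in(): hands the job in, once; it reports no verdict.
The state is a dict: "t": time; "q": joint angles; "joint_vel": joint speeds; "joint_torque": joint torques, N m; "eef_pos": TCP position; "tool_rot": TCP orientation; "contact_force": force on the tool from outside, world axes, zero at the start; "torque": the same for the moment, N m; "gripper_width": opening from 0.0 (shut) to 1.0 (fully open).
Only numpy, scipy, OpenCV 4.12 (cv2) and the standard library are available. Lean on these libraries where they do the work, as an engineer would, in place of code of your own. Each camera call takes 0.05 s, during which the arm holds its last target.

## Task

The specimens are loaded: with your fingertips push the open lid of the bench-top test chamber down until it lies fully shut on its seal, without slamming it. Only then push the two slide catches on the front deck forward over the lid's lip, each as far as it goes. Nothing needs gripping: work by pushing only, lift nothing, and leave the specimen racks and the things standing beside the chamber where they are.

Things in the scene. Friction and masses are not known exactly. Their poses are not given: they have to be found in the camera images.
- chamber: White bench-top test chamber fixed to the bench, 315 (x) x 360 (y) x 140 mm high without lid. Origin: centre of its underside, on the bench; x points level from its front deck (nearer the robot) to its hinged back, y left, z up. Deck: x -165 to -60 mm, top at z 140, a flat 6 mm controller between the catches. Behind it an open steel-lined well with two specimen racks below the rim.
- lid (a joint): Lid opening in rad: 0 = shut on its seal, grows as its front edge rises and tips back; starts at 0.75 to 1.05. Flat white panel, 340 mm wide (y), about 0.8 kg, hinged along its back edge. Stiff torque hinges keep it at any angle it is left at, so push it all the way (about 1 to 5 N at its front edge).
- lid_hinge (a point): Point on the lid's hinge axis, half-way along it, fixed to the chamber at x 130, y 0, z 160 mm of its frame. The hinge axis is parallel to the chamber's y axis.
- lid_front (a point): Point on the lid's outer (upper) face, mid-width, 5 mm short of the panel's front edge: 195 mm from the hinge axis along the lid and 6 mm outside the plane of the axis, so 166 mm above the bench when shut. The panel is 22 mm thick and ends 200 mm from the axis; a 4 mm thick steel lip level with its underside reaches on to 215 mm.
- catch_left (a joint): Travel of the left slide catch (+y side of the chamber) in m: 0 = drawn fully back towards the front, 0.024 = fully home over the lid's lip, against its stop; starts at 0 to 0.006. Slides along the chamber's x axis with about 2.5 N of friction and stays where it is left.
- catch_right (a joint): The same for the right slide catch (-y side of the chamber).
- tab_left (a point): Centre of the near (front) face of the left catch's upright steel thumb tab, moving with it: 34 mm wide (y), 4 mm thick, top edge 14 mm above this point. At travel 0 it is at x -147, y 115, z 167.5 mm of the chamber. Under it a fixed plinth 46 mm wide, top at z 150, x -149 to -89 mm; the fixed strap ahead (top z 159) is the stop.
- tab_right (a point): The same for the right catch, at y = -115 mm.
- rack_left: Grey specimen rack with five upright metal plates, 110 x 100 x 65 mm, loose on the floor of the well (40 mm above the bench), left half. Origin: centre of its underside. Leave alone.
- rack_right: The same in the right half of the well. Leave alone.
- bottle: White capped solution bottle, 68 mm across, 165 mm high, loose on the bench beside the chamber; origin: centre of its underside. Leave alone.
- beaker: Glass beaker, 72 mm across, 95 mm high, loose on the bench beside the chamber; origin: centre of its underside. Leave alone.
- tub: Small open blue tub of spare metal plates, 90 x 70 mm, 64 mm high over the plates, loose on the bench beside the chamber; origin: centre of its underside. Leave alone.

How it is judged:
By the outcome, as a careful person would: the job done as asked, in the order asked, and still so for the second after the job is handed in, with the robot touching nothing.
It also fails if it takes over 58 s, if anything falls off the work surface, if the arm or the gripper's body presses on something with over 40 N, if the wrist force passes 120 N, or if a joint passes its speed limit or range.

## Working session

There is one attempt and no reset: what is moved stays moved. The work goes in short steps, Python scripts to look and compute and a tool call to move; the robot and the scene stay as the last step left them, time stands still between calls to the robot, and variables do not carry over. Pictures are saved under pics/ and viewed, and the job is handed in when it is done.

Besides the shell and the picture viewer there is one more tool, called in YAML: its name, and indented under it one key for each argument. jog_arm: Moves the arm, as the interface text tells. Its arguments: {"type":"object","properties":{"dp":{"type":"array","items":{"type":"array","items":{"type":"number"}}},"angular":{"type":"array","items":{"type":"array","items":{"type":"number"}}},"claw":{"type":"array","items":{"type":"number"}},"grip_force":{"type":"number"}},"required":["dp","angular","claw"]}

```bash
mkdir -p pics; cat > h.py <<'E'
from station import *
import numpy as np, cv2
def snap(name,fn):
    r=read_camera(name); cv2.imwrite('pics/'+fn,r['pixels']); np.savez('pics/'+fn+'.npz',**{k:np.asarray(v) for k,v in r.items()}); return r
def load(fn):
    return dict(np.load('pics/'+fn+'.npz'))
def ray(r,px):
    K=np.array(r['camera_matrix']);R,_=cv2.Rodrigues(np.array(r['rvec'],float));t=np.array(r['tvec'],float).reshape(3)
    c=-R.T@t; d=R.T@np.linalg.inv(K)@np.array([px[0],px[1],1.]); return c,d/np.linalg.norm(d)
def onz(r,px,z):
    c,d=ray(r,px); return c+d*(z-c[2])/d[2]
def proj(r,P):
    return cv2.projectPoints(np.array(P,float).reshape(-1,3),np.array(r['rvec'],float),np.array(r['tvec'],float),np.array(r['camera_matrix'],float),None)[0].reshape(-1,2)
E
python3 - <<'E'
from h import *
o=get_obs(); print({k:np.round(v,3) for k,v in o.items()})
for n in ['scene','side','wrist']:
    r=snap(n,n+'0.png'); print(n, ray(r,(280,210)))
E
```

```text
{'t': np.float64(0.0), 'q': array([ 1.236,  0.478,  0.022,  1.556, -0.011,  1.109, -0.083]), 'joint_vel': array([ 0.   , -0.001,  0.   ,  0.001,  0.001,  0.001,  0.001]), 'joint_torque': array([-1.0000e-03, -5.9645e+01,  1.6080e+00, -2.8120e+01,  1.3000e-02,
        9.0000e-03, -0.0000e+00]), 'eef_pos': array([ 0.152, -0.657,  0.23 ]), 'tool_rot': array([-0.001,  0.994,  0.113, -0.   ]), 'contact_force': array([ 0.286, -0.174, -0.192]), 'torque': array([-0.035, -0.027, -0.033]), 'gripper_width': np.float64(1.003)}
scene (array([0.4899655 , 0.53364456, 1.01098035]), array([ 0.11463584, -0.49781755, -0.85967221]))
side (array([0.30302856, 0.466703  , 1.06275872]), array([ 0.27656902, -0.38057875, -0.88242245]))
wrist (array([ 0.23198381, -0.63900164,  0.37257427]), array([-0.30264672, -0.06954379, -0.95056227]))
```

View pics/scene0.png

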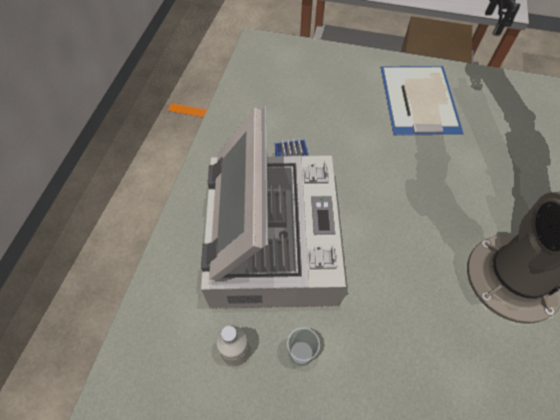

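View pics/side0.png

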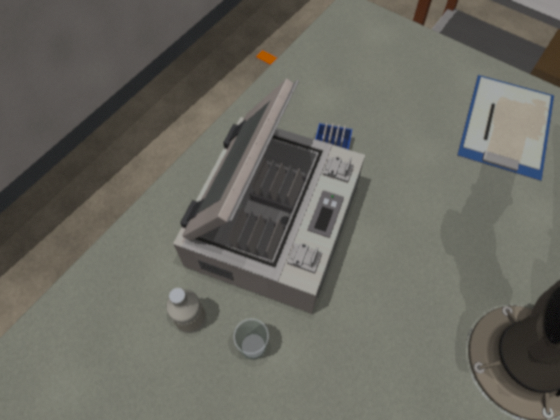

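View pics/wrist0.png

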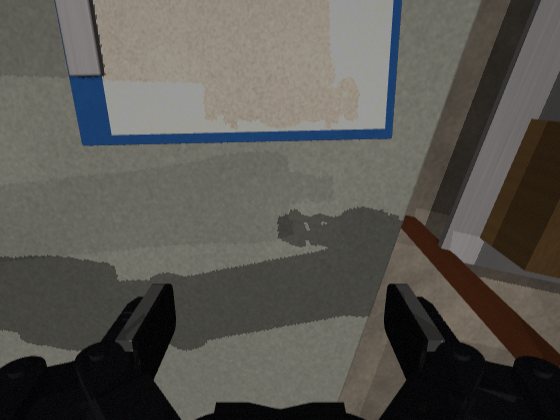

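```bash
python3 - <<'E'
import cv2
a=cv2.imread('pics/scene0.png')[95:315,190:360]; cv2.imwrite('pics/sc0z.png',cv2.resize(a,None,fx=2.7,fy=2.7,interpolation=cv2.INTER_CUBIC))
a=cv2.imread('pics/side0.png')[70:320,170:380]; cv2.imwrite('pics/si0z.png',cv2.resize(a,None,fx=2.4,fy=2.4,interpolation=cv2.INTER_CUBIC))
E
```

```text
(no output)
```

View pics/sc0z.png

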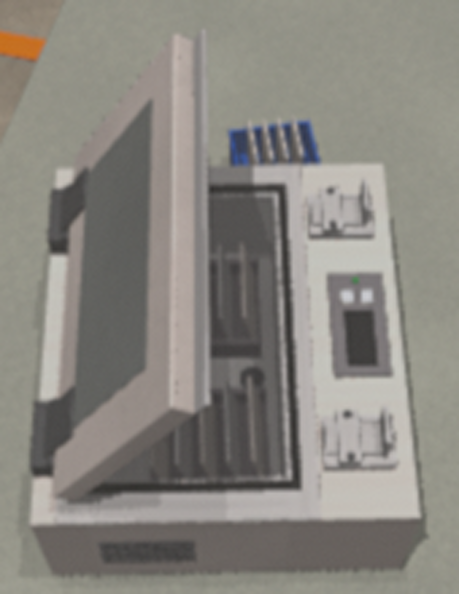

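View pics/si0z.png

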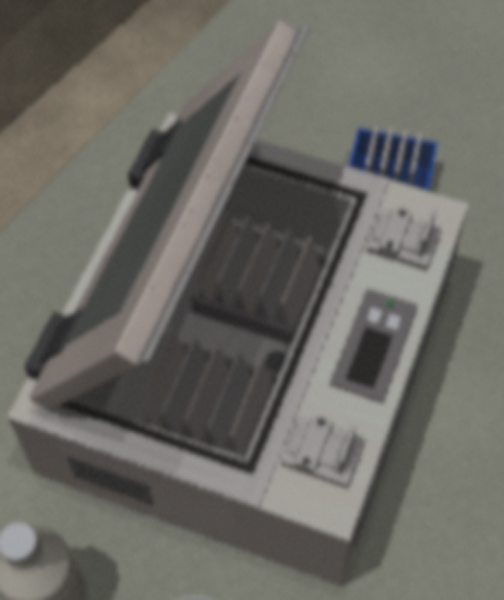

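```bash
cat > m.py <<'E'
from h import *
S=load('scene0.png');D=load('side0.png')
s=lambda p:(p[0]/2.7+190-.3,p[1]/2.7+95-.3)
d=lambda p:(p[0]/2.4+170-.3,p[1]/2.4+70-.3)
A=[onz(S,s(p),.14) for p in [(382,163),(421,517),(30,523)]]
B=[onz(D,d(p),.14) for p in [(467,206),(349,542),(10,415)]]
print(np.round(A,4));print(np.round(B,4))
for C in (A,B):
    fr,fl,bl=C; print(np.linalg.norm(fl-fr),np.linalg.norm(bl-fl)); 
    e=fl-fr; print('yaw',np.arctan2(-e[0],e[1])); e=bl-fl; print(np.arctan2(e[1],e[0]))
def tri(p,q):
    c1,d1=ray(S,s(p));c2,d2=ray(D,d(q)); 
    X=np.linalg.lstsq(np.c_[d1,-d2],c2-c1,rcond=None)[0]; a=c1+d1*X[0];b=c2+d2*X[1]; return (a+b)/2,np.linalg.norm(a-b)
C=[(a+b)/2 for a,b in zip(A,B)]; fr,fl,bl=C
yv=(fl-fr)[:2];yaw=np.arctan2(-yv[0],yv[1])
x=np.array([np.cos(yaw),np.sin(yaw),0]);y=np.array([-np.sin(yaw),np.cos(yaw),0])
o=(fr+fl)/2+x*.165; o[2]=0
o2=(bl+x*(.15)-y*.18); print('origin',o,o2,yaw)
for nm,p,q in [('far',(176,38),(278,24)),('near',(170,404),(118,352))]:
    P,e=tri(p,q); v=P-o; L=np.array([v@x,v@y,v[2]]); r=L[0]-.13,L[2]-.16
    print(nm,L,e,'r',np.hypot(*r),'ang',np.arctan2(r[1],-r[0]))
for n,R in (('s',S),('d',D)):
  for side in (1,-1):
    for tr in (0,.024):
      P=[o+x*(-.147+tr)+y*(side*.115+w)+np.array([0,0,.1815]) for w in (-.017,.017)]
      pp=proj(R,P); print(n,side,tr,np.round((pp-[190,95])*2.7 if n=='s' else (pp-[170,70])*2.4,1).tolist())
E
python3 m.py
```

```text
[[ 0.5155 -0.1646  0.14  ]
 [ 0.422   0.1828  0.14  ]
 [ 0.7267  0.2629  0.14  ]]
[[ 0.5171 -0.1616  0.14  ]
 [ 0.4237  0.1838  0.14  ]
 [ 0.7275  0.2612  0.14  ]]
0.3598315886895864 0.31507155114866153
yaw 0.2629691694568735
0.25696216060238075
0.3578466578943125 0.31357198215574494
yaw 0.2640926798305787
0.24930416566161345
origin [0.62886556 0.05309072 0.        ] [0.91883678 0.12734342 0.14      ] 0.26352937095961687
far [ 0.02395626 -0.15437418  0.3409665 ] 0.0018705968510310982 r 0.20974782446675763 ang 1.040745364262381
near [0.02704693 0.16620879 0.32817074] 0.0012507643209821926 r 0.19718197901635065 ang 1.0214591028529663
s 1 0 [[393.6, 403.4], [397.6, 441.9]]
s 1 0.024 [[364.0, 404.0], [367.4, 442.5]]
s -1 0 [[370.0, 176.5], [373.2, 206.8]]
s -1 0.024 [[343.8, 177.0], [346.5, 207.3]]
d 1 0 [[363.3, 429.0], [350.2, 465.0]]
d 1 0.024 [[335.9, 419.6], [322.4, 455.3]]
d -1 0 [[441.7, 213.1], [431.1, 242.3]]
d -1 0.024 [[416.7, 205.5], [405.8, 234.5]]
```

jog_arm:
  dp:
    - [0,0,-2]
    - [0,0,-4]
    - [0,0,-6]
    - [0,0,-8]
    - [0,0,-8]
  angular:
    - [0,0,-0.2]
    - [0,0,-0.42]
    - [0,0,-0.42]
    - [0,0,-0.42]
    - [0,0,-0.42]
  claw: [0,0,0,0,0]
  grip_force: 20

```text
t: 0.65
eef_pos: [0.1522, -0.6599, 0.44]
tool_rot: [0.007, 0.991, 0.131, 0.001]
contact_force: [0.0, -0.8, 0.6]
gripper_width: 0.143
```

```bash
cat > st.py <<'E'
from h import *
from scipy.spatial.transform import Rotation as Ro
O=np.array([.6289,.0525,0]);YAW=.262
def ch(p):
    x=np.array([np.cos(YAW),np.sin(YAW),0]);y=np.array([-np.sin(YAW),np.cos(YAW),0]);v=np.array(p)-O
    return np.array([v@x,v@y,v[2]])
if __name__=='__main__':
    o=get_obs(); q=o['tool_rot']; R=Ro.from_quat([q[1],q[2],q[3],q[0]]).as_matrix()
    print('t',o['t'],'eef',np.round(o['eef_pos'],4),'ch mm',np.round(ch(o['eef_pos'])*1000,1),'yaw',np.arctan2(R[1,0],R[0,0]),'tz',R[:,2].round(3),'F',np.round(o['contact_force'],1),'w',o['gripper_width'],'q',np.round(o['q'],2))
    print('to x60 y0 z410 in tool units', np.round(R.T@(O+np.array([np.cos(YAW),np.sin(YAW),0])*.06+[0,0,.41]-o['eef_pos'])/.025,2))
E
python3 st.py
```

```text
t 0.65 eef [ 0.1522 -0.6599  0.44  ] ch mm [-644.9 -564.7  440. ] yaw 0.26310824236652924 tz [ 0.004 -0.013 -1.   ] F [ 0.  -0.8  0.6] w 0.1430699061372812 q [ 1.23  0.37  0.03  1.25 -0.01  1.5  -0.05]
to x60 y0 z410 in tool units [ 28.22 -22.57   0.91]
```

jog_arm:
  dp:
    - [1.5,-1.2,0]
    - [3,-2.4,0]
    - [4.5,-3.6,0]
    - [6,-4.8,0]
    - [7.5,-6,0]
  angular:
    - [0,0,0]
    - [0,0,0]
    - [0,0,0]
    - [0,0,0]
    - [0,0,0]
  claw: [0,0,0,0,0]

```text
t: 1.15
eef_pos: [0.2945, -0.4622, 0.4309]
tool_rot: [-0.0, 0.991, 0.131, -0.0]
contact_force: [0.2, -0.9, -0.1]
gripper_width: -0.001
```

jog_arm:
  dp:
    - [1.5,-1.2,0]
    - [3,-2.4,0]
    - [4.5,-3.6,0]
    - [6,-4.8,0]
    - [7.5,-6,0]
  angular:
    - [0,0,0]
    - [0,0,0]
    - [0,0,0]
    - [0,0,0]
    - [0,0,0]
  claw: [0,0,0,0,0]

```text
t: 1.65
eef_pos: [0.4364, -0.2686, 0.431]
tool_rot: [0.0, 0.991, 0.131, -0.0]
contact_force: [2.2, -0.6, -0.1]
gripper_width: -0.003
```

```bash
python3 st.py
```

```text
t 1.65 eef [ 0.4364 -0.2686  0.431 ] ch mm [-269.2 -260.3  431. ] yaw 0.2632594658696827 tz [-0. -0. -1.] F [ 2.2 -0.6 -0.1] w -0.0034908878316968956 q [ 0.7   0.09 -0.29  1.63  0.03  1.43 -0.9 ]
to x60 y0 z410 in tool units [ 13.18 -10.4    0.84]
```

jog_arm:
  dp:
    - [1.4,-1.1,0]
    - [2.8,-2.2,0]
    - [4.2,-3.3,0]
    - [5.6,-4.4,0]
    - [7,-5.5,0]
  angular:
    - [0,0,0]
    - [0,0,0]
    - [0,0,0]
    - [0,0,0]
    - [0,0,0]
  claw: [0,0,0,0,0]

```text
t: 2.15
eef_pos: [0.5695, -0.0907, 0.4309]
tool_rot: [0.0, 0.991, 0.131, -0.0]
contact_force: [0.8, -0.6, 0.1]
gripper_width: -0.003
```

jog_arm:
  dp:
    - [1.4,-1.1,0]
    - [2.8,-2.2,0]
    - [4.2,-3.3,0]
    - [5.4,-4.3,0]
    - [6.0,-4.8,0]
  angular:
    - [0,0,0]
    - [0,0,0]
    - [0,0,0]
    - [0,0,0]
    - [0,0,0]
  claw: [0,0,0,0,0]

```text
t: 2.65
eef_pos: [0.6832, 0.067, 0.4297]
tool_rot: [-0.001, 0.991, 0.133, -0.001]
contact_force: [0.8, 0.5, 0.0]
gripper_width: -0.002
```

```bash
python3 st.py; python3 - <<'E'
from h import *
r=snap('side','side1.png');r=snap('scene','scene1.png')
E
```

```text
t 2.65 eef [0.6832 0.067  0.4297] ch mm [ 5.620e+01 -1.000e-01  4.297e+02] yaw 0.2676867473542716 tz [-0.002  0.002 -1.   ] F [0.8 0.5 0. ] w -0.0015936695772525837 q [ 0.12  0.44 -0.49  1.2   0.2   1.54 -1.64]
to x60 y0 z410 in tool units [ 0.15 -0.    0.79]
```

View pics/side1.png

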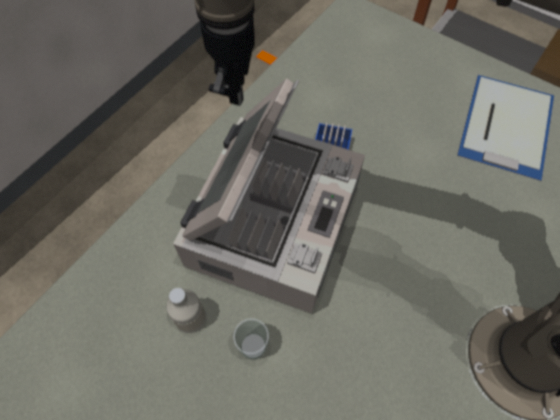

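jog_arm:
  dp:
    - [0,0,1]
    - [0,0,2]
    - [0,0,3]
    - [0,0,3.8]
    - [0,0,3.8]
  angular:
    - [0,0,0]
    - [0,0,0]
    - [0,0,0]
    - [0,0,0]
    - [0,0,0]
  claw: [0,0,0,0,0]

```text
t: 3.25
eef_pos: [0.6807, 0.0608, 0.3328]
tool_rot: [0.001, 0.991, 0.131, -0.003]
contact_force: [-0.9, 0.5, -0.1]
gripper_width: -0.003
```

```bash
python3 st.py; python3 - <<'E'
from h import *
r=snap('side','side2.png');r=snap('scene','scene2.png')
a=r['pixels'][95:315,190:360]; cv2.imwrite('pics/sc2z.png',cv2.resize(a,None,fx=2.7,fy=2.7,interpolation=cv2.INTER_CUBIC))
E
```

```text
t 3.25 eef [0.6807 0.0608 0.3328] ch mm [ 52.1  -5.4 332.8] yaw 0.2620589930753167 tz [-0.006 -0.002 -1.   ] F [-0.9  0.5 -0.1] w -0.003022713354329737 q [ 0.14  0.47 -0.49  1.37  0.22  1.36 -1.66]
to x60 y0 z410 in tool units [ 0.29 -0.22 -3.09]
```

View pics/sc2z.png

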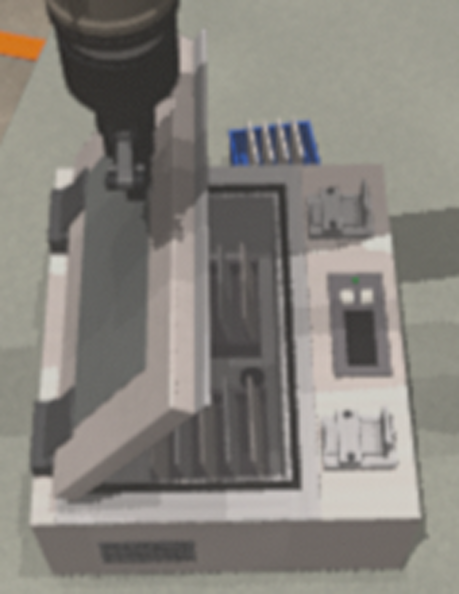

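jog_arm:
  dp:
    - [-0.3,-0.1,0.4]
    - [-0.6,-0.2,0.65]
    - [-0.9,-0.2,0.9]
    - [-1.2,-0.2,1.12]
    - [-1.5,-0.2,1.35]
  angular:
    - [0,0,0]
    - [0,0,0]
    - [0,0,0]
    - [0,0,0]
    - [0,0,0]
  claw: [0,0,0,0,0]

```text
t: 3.85
eef_pos: [0.6449, 0.0579, 0.3034]
tool_rot: [-0.0, 0.991, 0.131, 0.001]
contact_force: [1.3, 0.4, 3.6]
gripper_width: -0.003
```

```bash
python3 st.py; python3 - <<'E'
from h import *
r=snap('scene','scene3.png')
a=r['pixels'][95:315,190:360]; cv2.imwrite('pics/sc3z.png',cv2.resize(a,None,fx=2.7,fy=2.7,interpolation=cv2.INTER_CUBIC))
E
```

```text
t 3.85 eef [0.6449 0.0579 0.3034] ch mm [ 16.8   1.1 303.4] yaw 0.2634013940382655 tz [ 0.002  0.    -1.   ] F [1.3 0.4 3.6] w -0.0033677706979227257 q [ 0.17  0.42 -0.5   1.51  0.21  1.26 -1.66]
to x60 y0 z410 in tool units [ 1.74  0.05 -4.26]
```

View pics/sc3z.png

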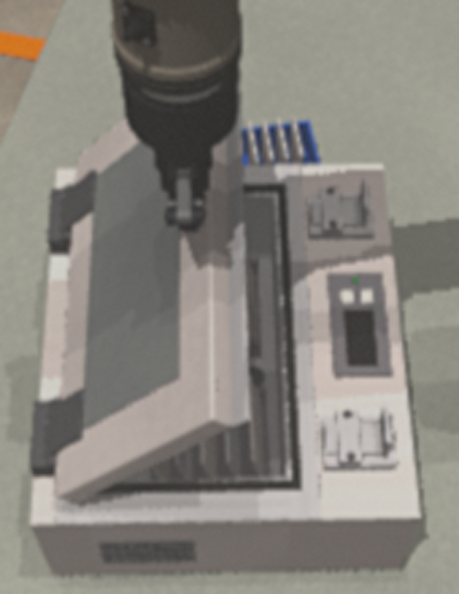

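jog_arm:
  dp:
    - [-0.22,0,0.2]
    - [-0.44,0,0.42]
    - [-0.64,0,0.64]
    - [-0.83,0,0.88]
    - [-1.0,0,1.12]
  angular:
    - [0,0,0]
    - [0,0,0]
    - [0,0,0]
    - [0,0,0]
    - [0,0,0]
  claw: [0,0,0,0,0]

```text
t: 4.4
eef_pos: [0.6202, 0.0512, 0.2738]
tool_rot: [0.0, 0.991, 0.131, -0.0]
contact_force: [0.2, -0.2, 4.3]
gripper_width: -0.001
```

jog_arm:
  dp:
    - [-0.17,0,0.25]
    - [-0.33,0,0.5]
    - [-0.49,0,0.76]
    - [-0.63,0,1.03]
    - [-0.76,0,1.3]
  angular:
    - [0,0,0]
    - [0,0,0]
    - [0,0,0]
    - [0,0,0]
    - [0,0,0]
  claw: [0,0,0,0,0]

```text
t: 4.9
eef_pos: [0.602, 0.0463, 0.2413]
tool_rot: [0.0, 0.991, 0.131, -0.0]
contact_force: [-0.6, -0.1, 4.0]
gripper_width: -0.003
```

```bash
python3 st.py; python3 - <<'E'
from h import *
r=snap('scene','scene4.png')
a=r['pixels'][95:315,190:360]; cv2.imwrite('pics/sc4z.png',cv2.resize(a,None,fx=2.7,fy=2.7,interpolation=cv2.INTER_CUBIC))
E
```

```text
t 4.9 eef [0.602  0.0463 0.2413] ch mm [-27.6   1.  241.3] yaw 0.26347361751780835 tz [-0. -0. -1.] F [-0.6 -0.1  4. ] w -0.0032954297191749686 q [ 0.21  0.4  -0.5   1.69  0.21  1.11 -1.67]
to x60 y0 z410 in tool units [ 3.5   0.04 -6.75]
```

View pics/sc4z.png

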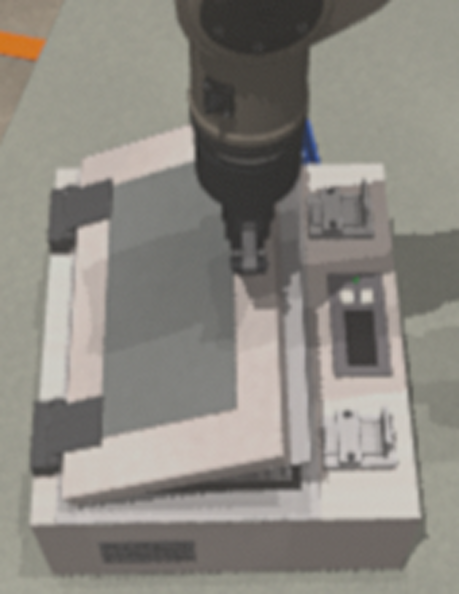

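jog_arm:
  dp:
    - [-0.07,0,0.14]
    - [-0.14,0,0.28]
    - [-0.2,0,0.42]
    - [-0.25,0,0.56]
    - [-0.3,0,0.7]
  angular:
    - [0,0,0]
    - [0,0,0]
    - [0,0,0]
    - [0,0,0]
    - [0,0,0]
  claw: [0,0,0,0,0]

```text
t: 5.45
eef_pos: [0.595, 0.0444, 0.2243]
tool_rot: [0.0, 0.991, 0.131, -0.0]
contact_force: [-0.7, 0.5, 2.9]
gripper_width: 0.001
```

jog_arm:
  dp:
    - [-0.05,0,0.14]
    - [-0.09,0,0.28]
    - [-0.13,0,0.42]
    - [-0.17,0,0.56]
    - [-0.2,0,0.7]
  angular:
    - [0,0,0]
    - [0,0,0]
    - [0,0,0]
    - [0,0,0]
    - [0,0,0]
  claw: [0,0,0,0,0]

```text
t: 5.95
eef_pos: [0.5902, 0.0431, 0.2067]
tool_rot: [0.0, 0.991, 0.131, -0.0]
contact_force: [-0.9, -0.4, 3.7]
gripper_width: -0.003
```

jog_arm:
  dp:
    - [-0.03,0,0.1]
    - [-0.06,0,0.2]
    - [-0.08,0,0.3]
    - [-0.1,0,0.4]
    - [-0.12,0,0.5]
  angular:
    - [0,0,0]
    - [0,0,0]
    - [0,0,0]
    - [0,0,0]
    - [0,0,0]
  claw: [0,0,0,0,0]

```text
t: 6.45
eef_pos: [0.5875, 0.0424, 0.1944]
tool_rot: [0.0, 0.991, 0.131, 0.0]
contact_force: [-0.3, 0.1, 3.0]
gripper_width: -0.001
```

```bash
python3 st.py
```

```text
t 6.45 eef [0.5875 0.0424 0.1944] ch mm [-42.6   0.9 194.4] yaw 0.2633967468977895 tz [ 0.  0. -1.] F [-0.3  0.1  3. ] w -0.0010429263051863126 q [ 0.21  0.42 -0.5   1.78  0.23  1.   -1.69]
to x60 y0 z410 in tool units [ 4.1   0.04 -8.62]
```

jog_arm:
  dp:
    - [-0.01,0,0.1]
    - [-0.02,0,0.2]
    - [-0.03,0,0.3]
    - [-0.04,0,0.4]
    - [-0.05,0,0.5]
  angular:
    - [0,0,0]
    - [0,0,0]
    - [0,0,0]
    - [0,0,0]
    - [0,0,0]
  claw: [0,0,0,0,0]

```text
t: 6.95
eef_pos: [0.5862, 0.042, 0.1818]
tool_rot: [0.0, 0.991, 0.131, -0.0]
contact_force: [-1.7, -0.3, 1.6]
gripper_width: 0.003
```

jog_arm:
  dp:
    - [0,0,0.06]
    - [0,0,0.12]
    - [0,0,0.18]
    - [0,0,0.24]
    - [0,0,0.3]
  angular:
    - [0,0,0]
    - [0,0,0]
    - [0,0,0]
    - [0,0,0]
    - [0,0,0]
  claw: [0,0,0,0,0]

```text
t: 7.45
eef_pos: [0.5863, 0.042, 0.1744]
tool_rot: [0.0, 0.991, 0.131, -0.0]
contact_force: [-1.3, -0.4, 2.5]
gripper_width: -0.004
```

jog_arm:
  dp:
    - [0,0,0.05]
    - [0,0,0.1]
    - [0,0,0.15]
    - [0,0,0.2]
    - [0,0,0.25]
  angular:
    - [0,0,0]
    - [0,0,0]
    - [0,0,0]
    - [0,0,0]
    - [0,0,0]
  claw: [0,0,0,0,0]

```text
t: 7.95
eef_pos: [0.5863, 0.0421, 0.1682]
tool_rot: [-0.0, 0.991, 0.131, 0.0]
contact_force: [-2.4, -0.3, 2.3]
gripper_width: -0.004
```

```bash
python3 st.py
```

```text
t 7.95 eef [0.5863 0.0421 0.1682] ch mm [-43.8   1.  168.2] yaw 0.2634590972114609 tz [ 0.  0. -1.] F [-2.4 -0.3  2.3] w -0.0035765679731886196 q [ 0.2   0.45 -0.49  1.8   0.25  0.95 -1.7 ]
to x60 y0 z410 in tool units [ 4.15  0.04 -9.67]
```

Small steps down until the force rises on the seal.

jog_arm:
  dp:
    - [0,0,0.02]
    - [0,0,0.04]
    - [0,0,0.06]
    - [0,0,0.08]
    - [0,0,0.1]
  angular:
    - [0,0,0]
    - [0,0,0]
    - [0,0,0]
    - [0,0,0]
    - [0,0,0]
  claw: [0,0,0,0,0]

```text
t: 8.45
eef_pos: [0.5863, 0.042, 0.1661]
tool_rot: [0.0, 0.991, 0.131, -0.0]
contact_force: [-4.6, -0.7, 8.0]
gripper_width: -0.0
```

jog_arm:
  dp:
    - [0,0,0.02]
    - [0,0,0.04]
    - [0,0,0.05]
    - [0,0,0.05]
    - [0,0,0.05]
  angular:
    - [0,0,0]
    - [0,0,0]
    - [0,0,0]
    - [0,0,0]
    - [0,0,0]
  claw: [0,0,0,0,0]

```text
t: 8.95
eef_pos: [0.5863, 0.042, 0.1661]
tool_rot: [0.0, 0.991, 0.131, 0.0]
contact_force: [-6.1, -0.9, 13.9]
gripper_width: 0.005
```

jog_arm:
  dp:
    - [0,0,-0.5]
    - [0,0,-1.5]
    - [-1.2,-1.2,-2.2]
    - [-2.4,-2.4,-2.2]
    - [-3.6,-3.4,-2.2]
  angular:
    - [0,0,0]
    - [0,0,0]
    - [0,0,0]
    - [0,0,0]
    - [0,0,0]
  claw: [0,0,0,0,0]

```text
t: 9.45
eef_pos: [0.4767, 0.1023, 0.2206]
tool_rot: [-0.0, 0.991, 0.132, 0.001]
contact_force: [0.1, 0.6, 0.8]
gripper_width: 0.002
```

jog_arm:
  dp:
    - [-0.8,-0.6,0]
    - [-1.6,-1.2,0]
    - [-1.6,-1.2,0]
    - [-1.6,-1.2,0]
    - [-1.6,-1.2,0]
  angular:
    - [0,0,0]
    - [0,0,0]
    - [0,0,0]
    - [0,0,0]
    - [0,0,0]
  claw: [0,0,0,0,0]

```text
t: 9.95
eef_pos: [0.432, 0.119, 0.2199]
tool_rot: [-0.0, 0.991, 0.131, 0.001]
contact_force: [0.6, 0.4, 0.7]
gripper_width: -0.003
```

```bash
python3 st.py; python3 - <<'E'
from h import *
r=snap('scene','scene5.png')
a=r['pixels'][95:315,190:360]; cv2.imwrite('pics/sc5z.png',cv2.resize(a,None,fx=2.7,fy=2.7,interpolation=cv2.INTER_CUBIC))
r=snap('side','side5.png')
a=r['pixels'][70:320,170:380]; cv2.imwrite('pics/si5z.png',cv2.resize(a,None,fx=2.4,fy=2.4,interpolation=cv2.INTER_CUBIC))
E
```

```text
t 9.95 eef [0.432  0.119  0.2199] ch mm [-173.   115.2  219.9] yaw 0.2624478048577397 tz [ 0.001  0.    -1.   ] F [0.6 0.4 0.7] w -0.0028677748494908267 q [ 0.15  0.16 -0.61  2.05  0.11  0.96 -1.82]
to x60 y0 z410 in tool units [ 9.33  4.61 -7.59]
```

View pics/sc5z.png

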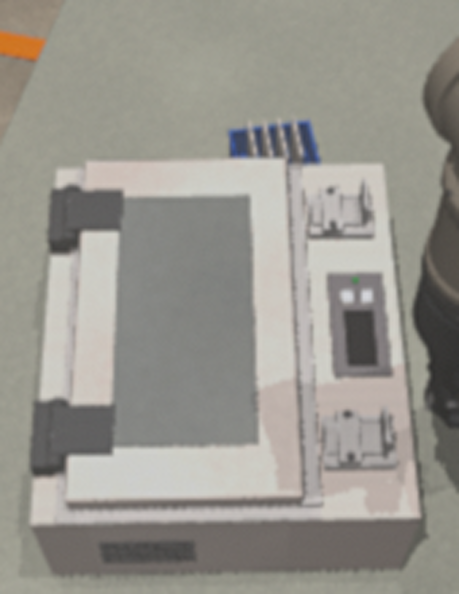

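View pics/si5z.png

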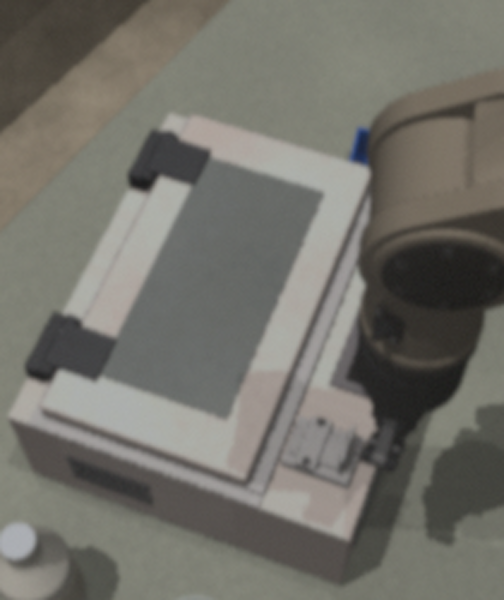

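jog_arm:
  dp:
    - [0,0,0.6]
    - [0,0,1.2]
    - [0,0,1.8]
    - [0,0,2.15]
    - [0,0,2.15]
  angular:
    - [0,0,0]
    - [0,0,0]
    - [0,0,0]
    - [0,0,0]
    - [0,0,0]
  claw: [0,0,0,0,0]

```text
t: 10.55
eef_pos: [0.4304, 0.1189, 0.1647]
tool_rot: [-0.0, 0.991, 0.131, -0.001]
contact_force: [-0.3, -0.5, -1.3]
gripper_width: -0.0
```

```bash
python3 st.py
```

```text
t 10.55 eef [0.4304 0.1189 0.1647] ch mm [-174.5  115.5  164.7] yaw 0.2630218354611939 tz [-0.002 -0.    -1.   ] F [-0.3 -0.5 -1.3] w -4.946394072170193e-05 q [ 0.12  0.24 -0.59  2.11  0.18  0.84 -1.89]
to x60 y0 z410 in tool units [ 9.35  4.63 -9.84]
```

jog_arm:
  dp:
    - [0.12,0,0]
    - [0.24,0,0]
    - [0.36,0,0]
    - [0.48,0,0]
    - [0.6,0,0]
  angular:
    - [0,0,0]
    - [0,0,0]
    - [0,0,0]
    - [0,0,0]
    - [0,0,0]
  claw: [0,0,0,0,0]

```text
t: 11.05
eef_pos: [0.4458, 0.1233, 0.1661]
tool_rot: [-0.0, 0.991, 0.131, 0.0]
contact_force: [0.2, -0.2, -0.4]
gripper_width: -0.001
```

jog_arm:
  dp:
    - [0.08,0,0]
    - [0.16,0,0]
    - [0.24,0,0]
    - [0.32,0,0]
    - [0.4,0,0]
  angular:
    - [0,0,0]
    - [0,0,0]
    - [0,0,0]
    - [0,0,0]
    - [0,0,0]
  claw: [0,0,0,0,0]

```text
t: 11.55
eef_pos: [0.4544, 0.1256, 0.1656]
tool_rot: [0.0, 0.991, 0.131, -0.001]
contact_force: [-3.2, -0.5, 2.5]
gripper_width: 0.001
```

```bash
python3 st.py
```

```text
t 11.55 eef [0.4544 0.1256 0.1656] ch mm [-149.6  115.8  165.6] yaw 0.2634654397541007 tz [-0.001 -0.001 -1.   ] F [-3.2 -0.5  2.5] w 0.0014783723500026832 q [ 0.1   0.28 -0.58  2.06  0.2   0.86 -1.9 ]
to x60 y0 z410 in tool units [ 8.36  4.65 -9.79]
```

jog_arm:
  dp:
    - [0.08,0,0]
    - [0.16,0,0]
    - [0.24,0,0]
    - [0.32,0,0]
    - [0.4,0,0]
  angular:
    - [0,0,0]
    - [0,0,0]
    - [0,0,0]
    - [0,0,0]
    - [0,0,0]
  claw: [0,0,0,0,0]

```text
t: 12.05
eef_pos: [0.4646, 0.1283, 0.1657]
tool_rot: [0.0, 0.991, 0.131, -0.0]
contact_force: [-2.6, -1.3, -0.9]
gripper_width: -0.001
```

jog_arm:
  dp:
    - [0.05,0,0]
    - [0.1,0,0]
    - [0.15,0,0]
    - [0.2,0,0]
    - [0.2,0,0]
  angular:
    - [0,0,0]
    - [0,0,0]
    - [0,0,0]
    - [0,0,0]
    - [0,0,0]
  claw: [0,0,0,0,0]

```text
t: 12.55
eef_pos: [0.4696, 0.1296, 0.1657]
tool_rot: [-0.0, 0.991, 0.131, 0.0]
contact_force: [-2.5, -0.7, -1.7]
gripper_width: 0.003
```

```bash
python3 st.py
```

```text
t 12.55 eef [0.4696 0.1296 0.1657] ch mm [-133.9  115.8  165.7] yaw 0.26337712449331324 tz [ 0.  0. -1.] F [-2.5 -0.7 -1.7] w 0.003230497467542138 q [ 0.09  0.3  -0.58  2.03  0.22  0.87 -1.91]
to x60 y0 z410 in tool units [ 7.75  4.64 -9.77]
```

jog_arm:
  dp:
    - [0.03,0,0]
    - [0.06,0,0]
    - [0.09,0,0]
    - [0.12,0,0]
    - [0.12,0,0]
  angular:
    - [0,0,0]
    - [0,0,0]
    - [0,0,0]
    - [0,0,0]
    - [0,0,0]
  claw: [0,0,0,0,0]

```text
t: 13.05
eef_pos: [0.4701, 0.1297, 0.1656]
tool_rot: [0.001, 0.991, 0.131, -0.002]
contact_force: [-11.8, -3.4, 7.2]
gripper_width: 0.001
```

jog_arm:
  dp:
    - [0.03,0,0]
    - [0.06,0,0]
    - [0.09,0,0]
    - [0.12,0,0]
    - [0.12,0,0]
  angular:
    - [0,0,0]
    - [0,0,0]
    - [0,0,0]
    - [0,0,0]
    - [0,0,0]
  claw: [0,0,0,0,0]

```text
t: 13.55
eef_pos: [0.4702, 0.1298, 0.1652]
tool_rot: [0.002, 0.991, 0.132, -0.005]
contact_force: [-19.8, -5.4, 14.5]
gripper_width: -0.001
```

```bash
python3 st.py
```

```text
t 13.55 eef [0.4702 0.1298 0.1652] ch mm [-133.2  115.7  165.2] yaw 0.2637976607956419 tz [-0.01  -0.005 -1.   ] F [-19.8  -5.4  14.5] w -0.0013503060675094955 q [ 0.09  0.31 -0.57  2.02  0.22  0.88 -1.91]
to x60 y0 z410 in tool units [ 7.61  4.66 -9.86]
```

jog_arm:
  dp:
    - [-0.5,0,0]
    - [-1.2,0,0]
    - [-1.75,0,-1]
    - [-1.75,1.5,-1.8]
    - [-1.75,3.2,-1.8]
  angular:
    - [0,0,0]
    - [0,0,0]
    - [0,0,0]
    - [0,0,0]
    - [0,0,0]
  claw: [0,0,0,0,0]

```text
t: 14.05
eef_pos: [0.4566, 0.0438, 0.2143]
tool_rot: [0.0, 0.991, 0.134, 0.004]
contact_force: [1.1, -0.8, -0.1]
gripper_width: 0.001
```

jog_arm:
  dp:
    - [0,1.6,0]
    - [0,3.2,0]
    - [0,4.8,0]
    - [0,6.0,0]
    - [0,6.0,0]
  angular:
    - [0,0,0]
    - [0,0,0]
    - [0,0,0]
    - [0,0,0]
    - [0,0,0]
  claw: [0,0,0,0,0]

```text
t: 14.55
eef_pos: [0.4945, -0.1073, 0.2112]
tool_rot: [0.001, 0.992, 0.128, 0.002]
contact_force: [0.3, 0.7, -0.3]
gripper_width: -0.001
```

```bash
python3 st.py; python3 - <<'E'
from h import *
r=snap('scene','scene6.png')
a=r['pixels'][95:315,190:360]; cv2.imwrite('pics/sc6z.png',cv2.resize(a,None,fx=2.7,fy=2.7,interpolation=cv2.INTER_CUBIC))
E
```

```text
t 14.55 eef [ 0.4945 -0.1073  0.2112] ch mm [-171.2 -119.6  211.2] yaw 0.2563092210364698 tz [ 0.003 -0.002 -1.   ] F [ 0.3  0.7 -0.3] w -0.000513984776311944 q [ 0.47  0.25 -0.44  1.95  0.13  0.96 -1.35]
to x60 y0 z410 in tool units [ 9.24 -4.81 -7.94]
```

View pics/sc6z.png

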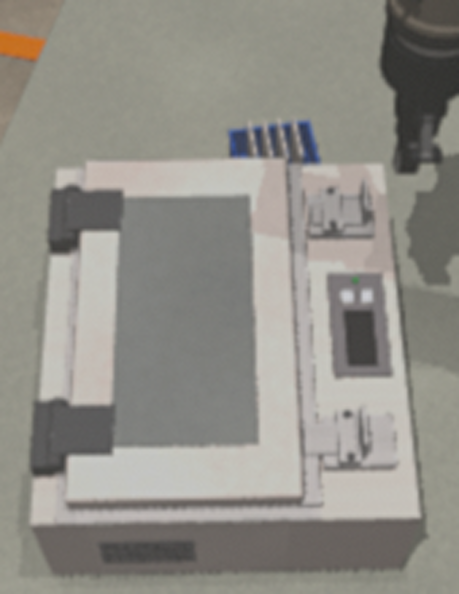

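Left catch is home over the lip. Now the right one.

jog_arm:
  dp:
    - [0,-0.1,0.6]
    - [0,-0.15,1.2]
    - [0,-0.15,1.8]
    - [0,-0.15,1.8]
    - [0.1,-0.15,1.8]
  angular:
    - [0,0,0]
    - [0,0,0]
    - [0,0,0]
    - [0,0,0]
    - [0,0,0]
  claw: [0,0,0,0,0]

```text
t: 15.1
eef_pos: [0.4946, -0.0971, 0.1663]
tool_rot: [-0.0, 0.991, 0.132, 0.0]
contact_force: [0.7, -0.4, -0.3]
gripper_width: 0.002
```

```bash
python3 st.py
```

```text
t 15.1 eef [ 0.4946 -0.0971  0.1663] ch mm [-168.5 -109.7  166.3] yaw 0.264703618059974 tz [ 0.001  0.    -1.   ] F [ 0.7 -0.4 -0.3] w 0.0020169674544952406 q [ 0.44  0.31 -0.43  2.    0.17  0.87 -1.39]
to x60 y0 z410 in tool units [ 9.16 -4.36 -9.74]
```

jog_arm:
  dp:
    - [0.12,0,0]
    - [0.24,0,0]
    - [0.34,0,0]
    - [0.42,0,0]
    - [0.5,0,0]
  angular:
    - [0,0,0]
    - [0,0,0]
    - [0,0,0]
    - [0,0,0]
    - [0,0,0]
  claw: [0,0,0,0,0]

```text
t: 15.6
eef_pos: [0.5067, -0.0947, 0.1659]
tool_rot: [0.0, 0.991, 0.131, 0.0]
contact_force: [-0.2, 0.7, -0.2]
gripper_width: -0.0
```

jog_arm:
  dp:
    - [0.08,0,0]
    - [0.16,0,0]
    - [0.24,0,0]
    - [0.32,0,0]
    - [0.4,0,0]
  angular:
    - [0,0,0]
    - [0,0,0]
    - [0,0,0]
    - [0,0,0]
    - [0,0,0]
  claw: [0,0,0,0,0]

```text
t: 16.1
eef_pos: [0.5157, -0.0923, 0.1657]
tool_rot: [0.0, 0.991, 0.131, -0.0]
contact_force: [-1.8, -1.1, 1.1]
gripper_width: -0.003
```

```bash
python3 st.py
```

```text
t 16.1 eef [ 0.5157 -0.0923  0.1657] ch mm [-146.8 -110.5  165.7] yaw 0.26315224916419466 tz [-0.001 -0.    -1.   ] F [-1.8 -1.1  1.1] w -0.0029963809530595825 q [ 0.41  0.34 -0.43  1.96  0.18  0.88 -1.42]
to x60 y0 z410 in tool units [ 8.27 -4.41 -9.78]
```

jog_arm:
  dp:
    - [0.08,0,0]
    - [0.16,0,0]
    - [0.24,0,0]
    - [0.32,0,0]
    - [0.4,0,0]
  angular:
    - [0,0,0]
    - [0,0,0]
    - [0,0,0]
    - [0,0,0]
    - [0,0,0]
  claw: [0,0,0,0,0]

```text
t: 16.6
eef_pos: [0.5257, -0.0896, 0.1657]
tool_rot: [0.0, 0.991, 0.131, -0.0]
contact_force: [-2.5, -1.0, -0.7]
gripper_width: -0.002
```

jog_arm:
  dp:
    - [0.04,0,0]
    - [0.08,0,0]
    - [0.12,0,0]
    - [0.16,0,0]
    - [0.2,0,0]
  angular:
    - [0,0,0]
    - [0,0,0]
    - [0,0,0]
    - [0,0,0]
    - [0,0,0]
  claw: [0,0,0,0,0]

```text
t: 17.1
eef_pos: [0.5285, -0.0888, 0.1656]
tool_rot: [0.0, 0.991, 0.131, -0.002]
contact_force: [-11.8, -2.7, 7.8]
gripper_width: 0.003
```

```bash
python3 st.py
```

```text
t 17.1 eef [ 0.5285 -0.0888  0.1656] ch mm [-133.6 -110.5  165.6] yaw 0.26281956746996843 tz [-0.005 -0.001 -1.   ] F [-11.8  -2.7   7.8] w 0.003093735742060996 q [ 0.4   0.36 -0.43  1.93  0.19  0.9  -1.43]
to x60 y0 z410 in tool units [ 7.7  -4.42 -9.81]
```

jog_arm:
  dp:
    - [0.05,0,0]
    - [0.1,0,0]
    - [0.13,0,0]
    - [0.13,0,0]
    - [0.13,0,0]
  angular:
    - [0,0,0]
    - [0,0,0]
    - [0,0,0]
    - [0,0,0]
    - [0,0,0]
  claw: [0,0,0,0,0]

```text
t: 17.6
eef_pos: [0.5286, -0.0889, 0.1654]
tool_rot: [0.001, 0.991, 0.131, -0.005]
contact_force: [-19.5, -3.5, 14.6]
gripper_width: 0.005
```

jog_arm:
  dp:
    - [-0.4,0,0]
    - [-1.0,0,0]
    - [-1.8,0,-0.6]
    - [-2.2,0.5,-1.8]
    - [-2.2,1,-3]
  angular:
    - [0,0,0]
    - [0,0,0]
    - [0,0,0]
    - [0,0,0]
    - [0,0,0]
  claw: [0,0,0,0,0]

```text
t: 18.1
eef_pos: [0.4864, -0.1259, 0.2418]
tool_rot: [-0.0, 0.991, 0.132, 0.0]
contact_force: [1.2, -0.5, -0.1]
gripper_width: 0.002
```

jog_arm:
  dp:
    - [0,1.5,-0.5]
    - [0,3,-1]
    - [0,4,-1]
    - [0,4,-1]
    - [0,4,-1]
  angular:
    - [0,0,0]
    - [0,0,0]
    - [0,0,0]
    - [0,0,0]
    - [0,0,0]
  claw: [0,0,0,0,0]

```text
t: 18.6
eef_pos: [0.5138, -0.2222, 0.2659]
tool_rot: [-0.0, 0.991, 0.131, 0.001]
contact_force: [0.1, 0.5, 0.3]
gripper_width: 0.003
```

```bash
python3 st.py; python3 - <<'E'
from h import *
r=snap('scene','scene7.png')
a=r['pixels'][95:315,190:360]; cv2.imwrite('pics/sc7z.png',cv2.resize(a,None,fx=2.7,fy=2.7,interpolation=cv2.INTER_CUBIC))
r=snap('side','side7.png')
E
```

```text
t 18.6 eef [ 0.5138 -0.2222  0.2659] ch mm [-182.3 -235.5  265.9] yaw 0.26304084628190083 tz [ 0.002  0.001 -1.   ] F [0.1 0.5 0.3] w 0.0033499559308201653 q [ 0.61  0.28 -0.38  1.78  0.11  1.11 -1.11]
to x60 y0 z410 in tool units [ 9.71 -9.41 -5.75]
```

View pics/sc7z.png

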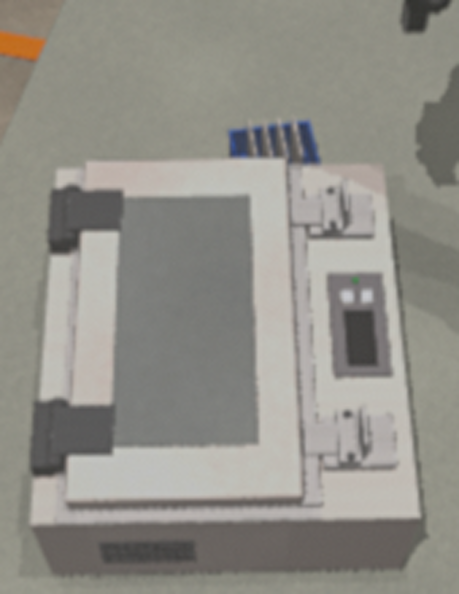

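View pics/side7.png

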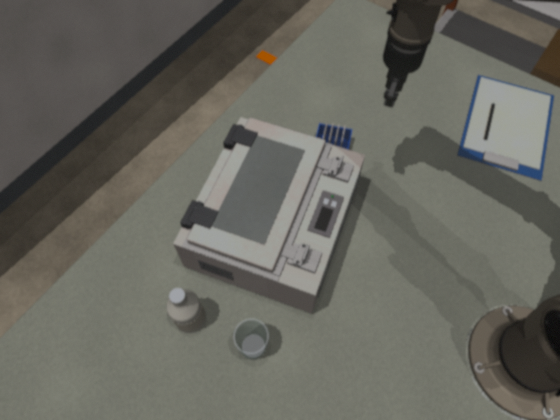

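The lid is shut, both catches are over the lip, the other items haven't moved, and the arm is clear.

```bash
python3 -c "
from station import *
print(hand_in())"
```

```text
the job is handed in; nothing more can be done
None
```

The lid is fully shut and both slide catches are pushed home over its lip. I handed the job in at about 18.6 s of the 58 s allowed.

- **Lid:** I pushed it down along its arc with the shut fingertips, slowing near the end. It stopped with the fingertips at z 166.1 mm, against 166 mm for a shut lid. The force there rose to about 14 N without the lid moving further.
- **Catches:** I pushed the left one first, then the right. Each stopped with the tool about 133.4 mm in front of the chamber's centre, where I expected about 134 mm. The force against each stop rose to about 20 N along the push, about 25 N in all.
- **Last checks:** The final pictures show the lid flat and both catches over the lip. The bottle, beaker and tub look unmoved, and the arm is well clear. The specimen racks are hidden under the shut lid, so I could not check them; the fingers never went inside the well.
- **Small deviation:** On the right tab the fingertips pushed about 4.5 mm off-centre, but the catch still went fully home. No check failed.

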